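Show which stone belongs in the pendant mount

TASK

Show a customer at the jeweller's bench which loose stone belongs in the teardrop-shaped pendant mount: with the fingertips push the half lid of the wooden stone case fully open, then point straight down at the teardrop stone in the case, the fingertips one to two centimetres above it, and hold still there for two seconds. Then point in the same way, for two seconds, at the teardrop mount lying on the steel block, and draw the hand back well clear. Touch no stone or mount and dip down over none of the others, pick nothing up, leave the red pliers, the hammer and the burnisher undisturbed and leave the lid open.

Things in the scene. Friction and masses are not known exactly. Their poses are not given: they have to be found in the camera images.
- case: Fixed open wooden case, 180 (x) by 360 (y) by 70 mm high, long walls 8 mm thick; the end walls and the middle wall are 58 mm high. Origin: centre of its underside. The stone bay is its +y half (under the lid at the start), the ring bay its -y half. Stone bay: pale felt floor 22 mm above the table, a cross of ridges 4 mm high, four cells near x = +-37, y = 51 and 125 mm, one stone in each.
- lid (a joint): Slide of the half lid, in m, along the case's -y: at 0 it covers the stone bay; at its stop, 0.176, the stone bay is fully open and the lid covers the ring bay. It starts 0 to 0.03 open, stays where it is left, resists with about 1.5 N plus 4 N per m/s, and cannot be lifted out.
- lid_grip (a point): Middle of the top of the lid's dark wooden push bar, 88 mm above the table; moves with the lid. The bar stands 20 mm above the lid's middle, 14 mm thick along the slide (case y), 100 mm long across it (case x). The lid is a pale board 160 (x) by 176 mm (y), its upper face 68 mm above the table, 2 mm below the tops of the long walls.
- teardrop_stone: Polished amber-coloured stone, flat below and domed above, teardrop outline 40 mm long by 26 mm wide, 10 mm thick, loose on the felt in a cell of the stone bay. Origin: middle of its underside, 22 mm above the table (its top is 10 mm above that); z up, x towards its sharp end, which is 21 mm from the origin.
- oval_stone: As the teardrop stone, but oval, 40 by 27 mm, 10 mm thick; origin in the middle of its underside. Not to be pointed at.
- round_stone: As the teardrop stone, but round, 31 mm across, 10 mm thick; origin in the middle of its underside. Not to be pointed at.
- square_stone: As the teardrop stone, but square with rounded corners, 28 mm a side, 10 mm thick; origin in the middle of its underside. Not to be pointed at.
- pad: Black rubber pad 220 mm (its x) by 280 mm (its y), 25 mm thick, fixed to the table, with a bright steel bench block 100 mm (x) by 120 mm (y), 20 mm thick, fixed on its middle: the block's top is 45 mm above the table. Origin: centre of the pad's underside.
- teardrop_mount: Brass pendant mount lying on the steel block: an empty teardrop cup 43 mm long by 28 mm wide, 7 mm high, walls 1.6 mm, with a small flat ring beyond its sharp end. Origin: middle of the cup's underside, 45 mm above the table; x towards the sharp end.
- round_mount: Brass pendant mount like the other, lying beside it on the steel block, but the cup is round, 33 mm across, 7 mm high. Origin: middle of the cup's underside. Not to be pointed at.
- flat_pliers: Red-handled pliers, about 145 mm long and 14 mm high, lying on the table in front of the case. Origin near the pivot, on the table; x towards the jaws. A bystander.
- hammer: Chasing hammer with wooden handle, about 220 mm long, head 80 mm, 26 mm high, lying on the rubber pad along its -y edge. Origin near the middle of the handle, on the pad; x towards the head. A bystander.
- burnisher: Burnisher with dark wooden handle, 160 mm long, 26 mm thick, lying on the rubber pad along its +y edge. Origin: middle of its length, on the pad; x towards its tip. A bystander.
There are look-alikes about, which are no part of the job. What is shaped like the teardrop_mount but blue is not meant.

How it is judged:
By the outcome, as a careful person would: the job done as asked, in the order asked, and still so for the second after the job is handed in, with the robot touching nothing.
It also fails if it takes over 64 s, if anything falls off the work surface, if the arm or the gripper's body presses on something with over 40 N, if the wrist force passes 120 N, or if a joint passes its speed limit or range.

ROBOT

A 6-joint arm with a two-finger parallel gripper is mounted at the origin on the work surface. World frame = base frame: x ahead of the robot, y to its left, z up, the work surface at z = 0. Lengths are in m, angles in degrees, forces in N, time in s.
With the tool pointing down it reaches from about 0.4 to 0.825 m from the base axis. Payload 7 kg.
Tool frame: the origin (TCP) lies between the finger pads, 19 mm behind the fingertips; this is the grasp point; z points along the fingers, y is the line along which they close (so a half turn about z gives the same grasp; the last joint's range is limited). The gripper opens to 88 mm and grips with 3 to 60 N. Pads are 19 mm wide; open, the fingers measure 130 mm over their backs; the gripper's body (78 mm by 193 mm) begins 47 mm behind the grasp point.
Start: joints at [-53.222, 20.546, 0.682, 0, -70.136, -16.507], TCP at [0.234, -0.633, 0.245] pointing down, gripper open.
Joint ranges: [-176.03, 176.03], [-82.01, 121.73], [-58.28, 71.71], [-173.87, 95.51], [-174.79, -0.11], [-173.66, 173.66]. Speed limits (degrees/s): [136.94, 136.94, 172.46, 180, 180, 180].

INTERFACE

Orientations are given as [roll, pitch, yaw] about the fixed x, y, z axes, in that order (R = Rz(yaw) Ry(pitch) Rx(roll)).
In Python, from plant import telemetry, snapshot, workorder, nets gives the robot as it stands.
- The arm moves only by the shell command python3 -m creep 'ROWS'. ROWS is JSON, a list that holds one entry, the list of rows, each a list of 5 numbers: the shift along the tool's x, y, z normalised to -1 to 1, where 1 is 0.2 m, then the turn about the tool's z normalised to -1 to 1, where 1 is pi/2 rad, then the opening, from 0 (shut) to 1 (fully open). In form: [[[x, y, z, spin, hand], ...]]. A call has 1 to 8 rows; each row shifts and turns the commanded pose from where the row before left it, along the tool's axes as they then stand; what a row does not reach is not made up. A row lasts 1/12 s, in which the tool goes at most 41.7 mm and 7.16 degrees, less where a joint would pass 70% of its speed; a pose out of reach is approached as far as the arm can. A call with a number of a shift or a turn outside -1 to 1 is refused whole. A call with a gripper value outside its range is refused whole. The fingers move at their own pace and stop on an object; the grip force is fixed at half the most. Time passes only in rows, so rows that do not move let the fingers close. It gives the time, the measured TCP pose, the force, the opening and the grip force at its end, in the units of the state.
- telemetry.get_obs(): the state, without advancing time (a new reading comes with each control period).
- snapshot(name): name is "scene" or "top"; returns a dict with "frame" (400x640x3 uint8, red, green, blue), "fx", "fy", "cx", "cy" (pixels), "k1" (the pictures are not rectified: a ray, as slopes to the right and down, at radius r is drawn at 1 + k1 r^2 times it, then the intrinsics apply), "rvec" (rotation vector, rad) and "tvec" (3), from world to camera coordinates, as OpenCV has them. Camera axes: x right, y down, z forward; pixel columns grow to the right and rows downward; lengths in m; the calibration is good to about 2 mm. A picture is of the moment at which its call begins. There is no depth.
- workorder.close_job(): hands the job in; it is judged then, once.
Trained networks look in a picture, given as the dict that the camera call returned (one of the last four; its "shot" number tells which), for a name from the list of things; names that differ only in an ending like _2 or _b are one class to them, and where a whole thing is asked for, a point or a joint stands for the part that bears it (a point fixed in the world has none). Each returns a list of dicts, best first, with "confidence" (0 to 1); they miss things now and then, are a little off and sometimes report something else, mostly with a low value. They report only what shows in the picture. A call takes as long as a camera call. They do not tell look-alikes from the thing itself.
- nets.find_in(picture, query): "uv" ([column, row] in pixels, amid what is visible of it).
- nets.masks_of(picture, query): "region" (400x640 bool, what is visible of it) and "uv" ([column, row] in pixels, amid what is visible of it).
- nets.landmark_of(picture, query): "uv" ([column, row] in pixels: a listed point, or the origin of a listed thing).
The state is a dict: "clock": time; "joint_pos": joint angles; "qvel": joint speeds; "tau": joint torques, N m; "tool_pos": TCP position; "orientation": TCP orientation; "force": force on the tool from outside, world axes, zero at the start; "moment": the same for the moment, N m; "opening": finger opening in m; "gripper_force": force on a finger pad.
Only numpy, scipy, OpenCV 4.12 (cv2) and the standard library are available. Lean on these libraries where they do the work, as an engineer would, in place of code of your own. Each camera call takes 0.05 s, during which the arm holds its last target. There are 200 camera calls.

## Working session

There is one attempt and no reset: what is moved stays moved. The work goes in short steps, Python scripts to look and compute and a shell command to move; the robot and the scene stay as the last step left them, time stands still between calls to the robot, and variables do not carry over. Pictures are saved under pics/ and viewed, at most 10 in all, crops included, and the job is handed in when it is done.

```bash
mkdir -p pics; cat > h.py <<'E'
import numpy as np, cv2
from plant import telemetry, snapshot, workorder, nets
def ray(p,uv):
    R=cv2.Rodrigues(np.array(p["rvec"],float))[0]; t=np.array(p["tvec"],float).ravel()
    d=np.array([(uv[0]-p["cx"])/p["fx"],(uv[1]-p["cy"])/p["fy"]]); s=d.copy()
    for _ in range(20): s=d/(1+p["k1"]*(s@s))
    return -R.T@t, R.T@np.array([s[0],s[1],1])
def at(p,uv,z):
    c,d=ray(p,uv); return c+d*(z-c[2])/d[2]
def save(p,n): cv2.imwrite("pics/"+n,p["frame"][:,:,::-1])
E
python3 - <<'E'
from h import *
o=telemetry.get_obs(); print(o["clock"],o["tool_pos"],o["orientation"],o["opening"])
Z=dict(case=0,lid_grip=.088,pad=0,teardrop_mount=.045,round_mount=.045,flat_pliers=0,hammer=.025,burnisher=.025,teardrop_stone=.022)
for n in("top","scene"):
    p=snapshot(n); save(p,n+"0.png")
    for q,z in Z.items():
        for r in nets.landmark_of(p,q)[:3]: print(n,q,np.round(r["uv"]),round(r["confidence"],2),np.round(at(p,r["uv"],z),3))
E
```

```text
0.0 [ 0.23370921 -0.63277046  0.24443302] [ 1.79906085e+02 -7.50776979e-03 -1.59734604e+02] 0.08774899223309336
top case [433. 186.] 0.65 [ 0.525 -0.262  0.   ]
top lid_grip [408. 172.] 0.56 [ 0.541 -0.193  0.088]
top lid_grip [286. 170.] 0.47 [0.544 0.055 0.088]
top pad [240. 174.] 0.57 [0.55  0.165 0.   ]
top teardrop_mount [274. 257.] 0.69 [0.369 0.081 0.045]
top teardrop_mount [223. 171.] 0.47 [0.55  0.194 0.045]
top round_mount [247. 172.] 0.56 [0.548 0.143 0.045]
top hammer [286. 169.] 0.78 [0.559 0.062 0.025]
top burnisher [194. 165.] 0.95 [0.567 0.26  0.025]
scene case [221. 263.] 0.81 [ 0.53  -0.255  0.   ]
scene lid_grip [245. 236.] 0.9 [ 0.547 -0.191  0.088]
scene pad [414. 260.] 0.96 [0.553 0.166 0.   ]
scene pad [405. 242.] 0.57 [0.491 0.159 0.   ]
scene teardrop_mount [368. 212.] 0.67 [0.431 0.08  0.045]
scene teardrop_mount [427. 248.] 0.5 [0.563 0.185 0.045]
scene teardrop_mount [418. 210.] 0.4 [0.433 0.197 0.045]
scene round_mount [407. 242.] 0.56 [0.541 0.148 0.045]
scene flat_pliers [426. 245.] 0.52 [0.505 0.203 0.   ]
scene flat_pliers [367. 255.] 0.37 [0.528 0.066 0.   ]
scene hammer [370. 256.] 0.64 [0.56  0.067 0.025]
scene burnisher [458. 254.] 0.9 [0.565 0.254 0.025]
```

View pics/top0.png

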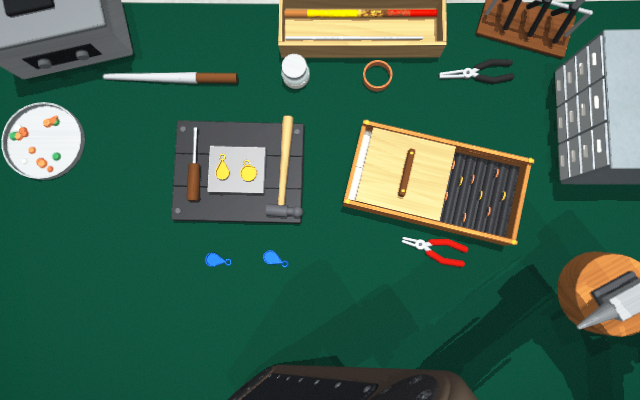

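View pics/scene0.png

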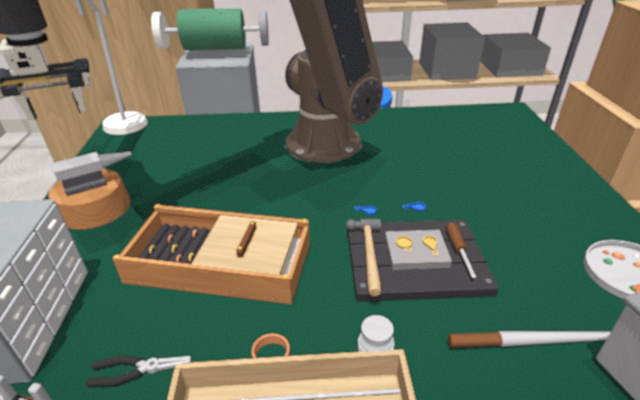

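```bash
python3 - <<'E'
from h import *
p=snapshot("top")
C=[at(p,u,.07)[:2] for u in((368,123),(531,160),(516,242),(346,207))]
print(np.round(C,3)); c=np.mean(C,0); ey=(C[0]+C[3]-C[1]-C[2])/2; print("centre",c,"len",np.linalg.norm(ey)); ey/=np.linalg.norm(ey)
yaw=np.degrees(np.arctan2(-ey[0],ey[1])); print("yaw",yaw)
g=at(p,(407,172),.088)[:2]; print("bar in case y",(g-c)@ey, g)
a,b=at(p,(409,150),.088)[:2],at(p,(404,195),.088)[:2]; print("bar mid",(a+b)/2,np.linalg.norm(a-b), np.degrees(np.arctan2(*(a-b)[::-1])))
big=cv2.resize(p["frame"][100:250,330:540],None,fx=3.8,fy=3.8,interpolation=cv2.INTER_CUBIC); cv2.imwrite("pics/z.png",big[:,:,::-1])
E
```

```text
[[ 0.648 -0.114]
 [ 0.57  -0.447]
 [ 0.402 -0.41 ]
 [ 0.471 -0.068]]
centre [ 0.5229047  -0.25999592] len 0.34584339854137686
yaw -12.304195153562805
bar in case y 0.07111626374571971 [ 0.54140885 -0.19124368]
bar mid [ 0.54061051 -0.19023279] 0.09328286954396046 -6.9644157582301975
```

View pics/z.png

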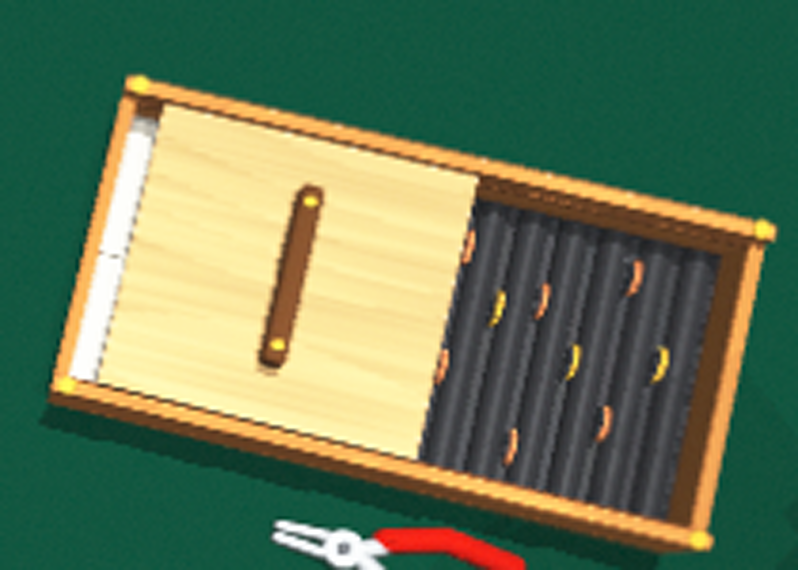

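```bash
python3 -m creep '[[[0,0,0,-0.0794,0],[0,0,0,-0.0794,0],[0,0,0,-0.0794,0],[0,0,0,-0.0794,0],[0,0,0,-0.0794,0],[0,0,0,-0.0794,0],[0,0,0,-0.0794,0],[0,0,0,-0.0794,0]]]'
python3 -m creep '[[[-0.15,-0.057,0,0,0],[-0.15,-0.057,0,0,0],[-0.15,-0.057,0,0,0],[-0.15,-0.057,0,0,0],[-0.15,-0.057,0,0,0],[-0.15,-0.057,0,0,0]]]'
python3 -m creep '[[[-0.15,-0.057,0,0,0],[-0.15,-0.057,0,0,0],[-0.15,-0.057,0,0,0],[-0.15,-0.057,0,0,0],[-0.15,-0.057,0,0,0],[-0.15,-0.057,0,0,0]]]'
```

```text
clock: 1.72
tool_pos: [0.2338, -0.6332, 0.2454]
orientation: [180.0, -0.0, -102.2]
force: [0.5, -0.6, -0.2]
opening: 0.0397
gripper_force: 0.0
clock: 2.22
tool_pos: [0.3403, -0.4711, 0.2455]
orientation: [-180.0, -0.0, -102.6]
force: [0.1, -0.3, 0.5]
opening: 0.0021
gripper_force: 0.0
clock: 2.72
tool_pos: [0.4463, -0.3101, 0.2457]
orientation: [-180.0, -0.0, -102.6]
force: [0.4, 0.0, -0.1]
opening: 0.0006
gripper_force: 0.0
```

```bash
python3 -m creep '[[[-0.15,-0.057,0,0,0],[-0.15,-0.057,0,0,0],[-0.15,-0.057,0,0,0],[-0.15,-0.057,0,0,0],[-0.15,-0.057,0,0,0],[-0.14,-0.05,0,0,0],[0,0,0.12,0,0],[0,0,0.12,0,0]]]'
python3 - <<'E'
from h import *
p=snapshot("scene"); q=snapshot("top"); 
t=telemetry.get_obs(); print(t["tool_pos"],t["orientation"])
for n,s in(("scene",p),("top",q)):
    print([(np.round(r["uv"]),round(r["confidence"],2),np.round(at(s,r["uv"],.088),3)) for r in nets.landmark_of(s,"lid_grip")[:2]])
a=cv2.resize(p["frame"][130:310,110:330],None,fx=1.8,fy=1.8); b=cv2.resize(q["frame"][100:280,320:540],None,fx=1.8,fy=1.8)
cv2.imwrite("pics/a1.png",np.hstack([a,b])[:,:,::-1])
E
```

```text
clock: 3.38
tool_pos: [0.5517, -0.1507, 0.1981]
orientation: [-179.8, 0.0, -102.4]
force: [-0.4, -0.4, -0.5]
opening: 0.0004
gripper_force: 0.0
[ 0.54760545 -0.15155929  0.19379199] [ 1.79626741e+02 -3.87163601e-02 -1.02544228e+02]
[(array([245., 236.]), 0.67, array([ 0.55 , -0.191,  0.088])), (array([433., 245.]), 0.33, array([0.604, 0.182, 0.088]))]
[(array([406., 170.]), 0.58, array([ 0.545, -0.189,  0.088]))]
```

View pics/a1.png

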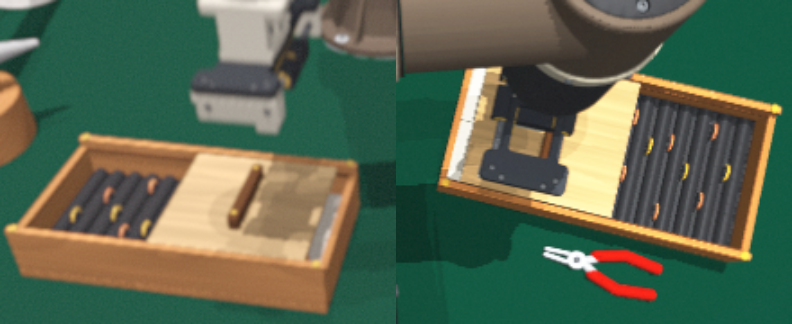

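The picture shows the hand over the lid on the stone-bay side of the bar, clear of it. Next I go down and push.

```bash
python3 -m creep '[[[0,0,0.1,0,0],[0,0,0.1,0,0],[0,0,0.1,0,0],[0,0,0.1,0,0],[0,0,0.05,0,0],[0,0,0.035,0,0],[0,0,0,0,0]]]'
python3 -m creep '[[[0.06,0,0,0,0],[0.06,0,0,0,0],[0.06,0,0,0,0],[0.06,0,0,0,0],[0.06,0,0,0,0],[0.06,0,0,0,0]]]'
```

```text
clock: 4.17
tool_pos: [0.5498, -0.1527, 0.1003]
orientation: [180.0, -0.0, -102.6]
force: [-0.3, -0.5, 0.4]
opening: 0.0003
gripper_force: 0.0
clock: 4.67
tool_pos: [0.534, -0.2241, 0.1009]
orientation: [-179.9, 0.0, -102.6]
force: [1.4, 2.2, 1.3]
opening: 0.0004
gripper_force: 1.0
```

```bash
python3 -m creep '[[[0.06,0,0.01,0,0],[0.06,0,0.01,0,0],[0.06,0,0,0,0],[0.06,0,0,0,0],[0.06,0,0,0,0],[0.06,0,0,0,0],[0.06,0,0,0,0]]]'
python3 -m creep '[[[0.015,0,0,0,0],[0.015,0,0,0,0],[0.015,0,0,0,0],[0.015,0,0,0,0]]]'
python3 -m creep '[[[0.01,0,0,0,0],[0.01,0,0,0,0]]]'
```

```text
clock: 5.25
tool_pos: [0.515, -0.3056, 0.096]
orientation: [179.9, 0.0, -102.6]
force: [-0.7, 2.6, -0.2]
opening: 0.0004
gripper_force: 1.0
clock: 5.58
tool_pos: [0.5132, -0.3164, 0.0963]
orientation: [180.0, 0.0, -102.5]
force: [0.2, 2.3, -0.3]
opening: 0.0003
gripper_force: 0.8
clock: 5.75
tool_pos: [0.5124, -0.3202, 0.0964]
orientation: [-180.0, 0.0, -102.5]
force: [-1.1, 2.3, -0.6]
opening: 0.0003
gripper_force: 0.8
```

```bash
python3 -m creep '[[[0.01,0,0,0,0],[0.01,0,0,0,0],[0.01,0,0,0,0]]]'
python3 -m creep '[[[0.01,0,0,0,0],[0.01,0,0,0,0]]]'
```

```text
clock: 6.0
tool_pos: [0.5116, -0.3238, 0.0963]
orientation: [-180.0, 0.2, -102.6]
force: [3.3, 27.8, 9.3]
opening: 0.0004
gripper_force: 13.8
clock: 6.17
tool_pos: [0.5115, -0.3242, 0.0964]
orientation: [-180.0, 0.4, -102.6]
force: [5.0, 47.6, 15.9]
opening: 0.0006
gripper_force: 24.1
```

```bash
python3 -m creep '[[[-0.04,0,0,0,0],[-0.06,0,0,0,0],[0,0,-0.1,0,0],[0,0,-0.15,0,0],[0,0,-0.15,0,0],[0,0,-0.15,0,0]]]'
python3 -m creep '[[[0.16,0,0,0,0],[0.16,0,0,0,0],[0.16,0,0,0,0],[0.16,0,0,0,0],[0.16,0,0,0,0],[0.16,0,0,0,0],[0,0,0,0,0]]]'
python3 - <<'E'
from h import *
for n in("top","scene"):
    p=snapshot(n)
    for q,z in dict(lid_grip=.088,teardrop_stone=.022,oval_stone=.022,round_stone=.022,square_stone=.022,teardrop_mount=.045,round_mount=.045).items():
        for r in nets.landmark_of(p,q)[:2]: print(n,q,np.round(r["uv"]),round(r["confidence"],2),np.round(at(p,r["uv"],z),3))
    f=p["frame"][100:250,160:530] if n=="top" else p["frame"][180:310,110:500]
    f=cv2.resize(f,(780,int(780*f.shape[0]/f.shape[1])),interpolation=cv2.INTER_CUBIC)
    im=f if n=="top" else np.vstack([im,f])
cv2.imwrite("pics/b.png",im[:,:,::-1]); print(im.shape)
E
```

```text
clock: 6.67
tool_pos: [0.5146, -0.3105, 0.2078]
orientation: [-180.0, -0.1, -102.5]
force: [0.3, -0.4, -0.9]
opening: 0.0003
gripper_force: 0.0
clock: 7.25
tool_pos: [0.4711, -0.5027, 0.2058]
orientation: [180.0, -0.1, -102.7]
force: [0.4, 0.1, 1.4]
opening: 0.0003
gripper_force: 0.0
top lid_grip [481. 187.] 0.55 [ 0.511 -0.339  0.088]
top teardrop_stone [410. 159.] 0.6 [ 0.581 -0.208  0.022]
top oval_stone [408. 194.] 0.47 [ 0.506 -0.203  0.022]
top round_stone [370. 185.] 0.68 [ 0.524 -0.122  0.022]
top square_stone [243. 172.] 0.72 [0.552 0.154 0.022]
top square_stone [377. 154.] 0.5 [ 0.593 -0.137  0.022]
top teardrop_mount [223. 170.] 0.58 [0.552 0.193 0.045]
top teardrop_mount [274. 259.] 0.49 [0.365 0.08  0.045]
top round_mount [248. 172.] 0.7 [0.548 0.141 0.045]
top round_mount [286. 170.] 0.68 [0.551 0.059 0.045]
scene lid_grip [173. 227.] 0.59 [ 0.507 -0.344  0.088]
scene teardrop_stone [237. 268.] 0.41 [ 0.572 -0.213  0.022]
scene oval_stone [249. 247.] 0.71 [ 0.508 -0.193  0.022]
scene round_stone [280. 248.] 0.4 [ 0.516 -0.125  0.022]
scene square_stone [270. 277.] 0.58 [ 0.602 -0.143  0.022]
scene teardrop_mount [427. 247.] 0.73 [0.561 0.187 0.045]
scene round_mount [404. 241.] 0.77 [0.54  0.142 0.045]
(576, 780, 3)
```

View pics/b.png

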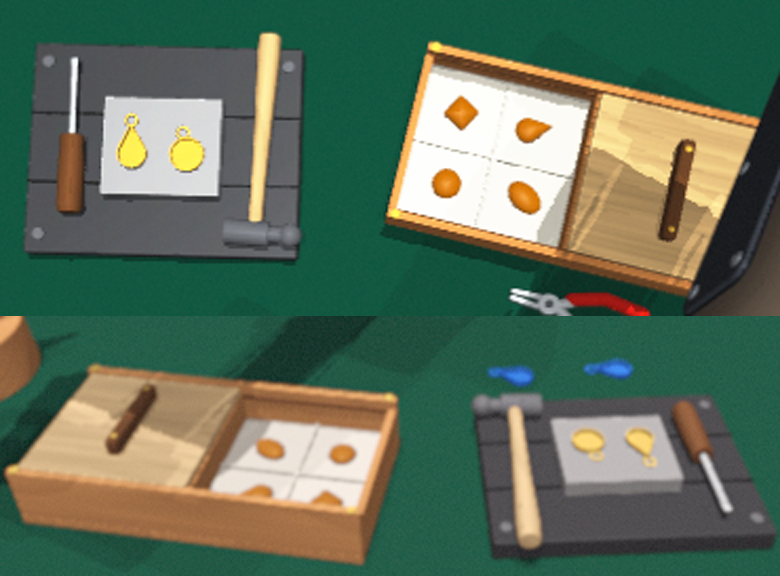

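```bash
python3 - <<'E'
from h import *
from scipy import ndimage
for n in("top","scene"):
    p=snapshot(n)
    hsv=cv2.cvtColor(p["frame"],cv2.COLOR_RGB2HSV)
    for q,uv,z in (("stone",(412,161) if n=="top" else (237,268),.027),("mount",(223,170) if n=="top" else (427,247),.05)):
        m=((hsv[...,1]>120)&(hsv[...,0]>5)&(hsv[...,0]<35)&(hsv[...,2]>90)).astype(np.uint8); l,_=ndimage.label(m)
        k=l[uv[1]-1:uv[1]+2,uv[0]-1:uv[0]+2].max(); pts=np.argwhere(l==k)[:,::-1].astype(np.float32)
        w=np.array([at(p,u,z)[:2] for u in pts],np.float32)
        print(n,q,len(pts),"rect",cv2.minAreaRect(w),"mean",w.mean(0))
    for q,z in(("teardrop_stone",.027),("teardrop_mount",.045)):
        for r in nets.masks_of(p,q)[:2]:
            w=np.array([at(p,u,z)[:2] for u in np.argwhere(r["region"])[:,::-1]],np.float32); print(q,r["confidence"],len(w),cv2.minAreaRect(w),w.mean(0))
t=telemetry.get_obs(); print(t["clock"],t["tool_pos"],t["orientation"])
E
```

```text
top stone 122 rect ((0.5775639414787292, -0.2105637788772583), (0.022943926975131035, 0.030792605131864548), 37.20579147338867) mean [ 0.575885   -0.21033299]
top mount 194 rect ((0.5521373748779297, 0.1969885528087616), (0.041633158922195435, 0.02820395492017269), 27.57353401184082) mean [0.5502457  0.19439283]
teardrop_mount 0.79 229 ((0.5559749007225037, 0.19547878205776215), (0.047686487436294556, 0.029774978756904602), 1.803640604019165) [0.55206984 0.19575243]
teardrop_mount 0.74 195 ((0.3636154532432556, 0.20394784212112427), (0.024774793535470963, 0.041797902435064316), 0.20654480159282684) [0.36306491 0.20593293]
scene stone 7179 rect ((0.506517767906189, -0.26892805099487305), (0.40568631887435913, 0.25931841135025024), 76.53614807128906) mean [ 0.5551239  -0.24001803]
scene mount 111 rect ((0.5550766587257385, 0.19244709610939026), (0.02293170802295208, 0.0417255237698555), 76.29663848876953) mean [0.5517848 0.1940269]
teardrop_stone 0.41 36 ((0.5733982920646667, -0.210781529545784), (0.011392874643206596, 0.020317882299423218), 9.397335052490234) [ 0.5740658  -0.21048751]
teardrop_mount 0.63 102 ((0.4186124801635742, 0.19779706001281738), (0.038155995309352875, 0.027766719460487366), 85.54443359375) [0.4182714  0.19969462]
teardrop_mount 0.58 143 ((0.42089715600013733, 0.07524484395980835), (0.049313563853502274, 0.03517534211277962), 85.61164093017578) [0.42086536 0.07851077]
8.35 [ 0.47274915 -0.49793138  0.20633712] [ 1.79998469e+02  1.45869512e-03 -1.02563172e+02]
```

The lid is fully open. The teardrop stone is in the far cell beside the middle wall, at top pixel (412,162). The brass teardrop mount is at (223,170), the left of the two. I now move above the stone.

```bash
python3 -m creep '[[[-0.19,-0.025,0,0,0],[-0.19,-0.025,0,0,0],[-0.19,-0.025,0,0,0],[-0.19,-0.025,0,0,0],[-0.19,-0.025,0,0,0],[-0.19,-0.025,0,0,0],[-0.19,-0.025,0,0,0],[-0.195,-0.022,0,0,0]]]'
python3 -m creep '[[[0,0,0,0,0],[0,0,0,0,0]]]'
python3 -m creep '[[[0,0,0,0,0]]]'
```

```text
clock: 9.02
tool_pos: [0.578, -0.2071, 0.2066]
orientation: [-180.0, 0.0, -102.6]
force: [1.3, -0.4, 0.1]
opening: 0.0006
gripper_force: 0.0
clock: 9.18
tool_pos: [0.5783, -0.2067, 0.2065]
orientation: [-180.0, 0.0, -102.4]
force: [-1.0, -0.3, 0.5]
opening: 0.0003
gripper_force: 0.0
clock: 9.27
tool_pos: [0.5776, -0.2086, 0.2064]
orientation: [180.0, -0.0, -102.5]
force: [-0.8, -0.5, 0.2]
opening: 0.0003
gripper_force: 0.0
```

```bash
python3 -m creep '[[[0.018,0,0,0,0],[0,0,0.15,0,0],[0,0,0.15,0,0],[0,0,0.15,0,0],[0,0,0.12,0,0],[0,0,0.08,0,0],[0,0,0.05,0,0],[0,0,0,0,0]]]'
python3 -m creep '[[[0,0,0,0,0],[0,0,0,0,0],[0,0,0,0,0]]]'
python3 - <<'E'
from h import *
p=snapshot("scene"); q=snapshot("top")
a=cv2.resize(p["frame"][180:310,120:330],(400,248)); b=cv2.resize(q["frame"][110:240,335:545],(400,248))
cv2.imwrite("pics/c.png",np.hstack([a,b])[:,:,::-1])
E
```

```text
clock: 9.93
tool_pos: [0.5749, -0.2135, 0.064]
orientation: [179.8, -0.0, -102.7]
force: [-0.6, 0.5, 0.0]
opening: 0.0005
gripper_force: 0.0
clock: 10.18
tool_pos: [0.5777, -0.2127, 0.0679]
orientation: [-179.9, 0.0, -102.6]
force: [0.5, -0.1, 0.5]
opening: 0.0001
gripper_force: 0.0
```

View pics/c.png

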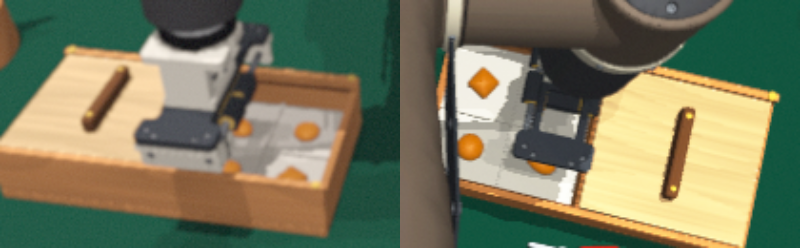

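The hand points into the right cell, and the stone shows just beneath the fingertips at crop pixel (230,167). I hold here.

```bash

python3 -m creep '[[[0,0,0,0,0],[0,0,0,0,0],[0,0,0,0,0],[0,0,0,0,0],[0,0,0,0,0],[0,0,0,0,0],[0,0,0,0,0],[0,0,0,0,0]]]'
python3 -m creep '[[[0,0,0,0,0],[0,0,0,0,0],[0,0,0,0,0],[0,0,0,0,0],[0,0,0,0,0],[0,0,0,0,0],[0,0,0,0,0],[0,0,0,0,0]]]'
python3 -m creep '[[[0,0,0,0,0],[0,0,0,0,0],[0,0,0,0,0],[0,0,0,0,0],[0,0,0,0,0],[0,0,0,0,0],[0,0,0,0,0],[0,0,0,0,0]]]'
python3 -m creep '[[[0,0,0,0,0],[0,0,0,0,0],[0,0,0,0,0],[0,0,0,0,0]]]'
python3 -m creep '[[[0,0,-0.05,0,0],[0,0,-0.15,0,0],[0,0,-0.15,0,0],[0,0,-0.15,0,0],[0,0,-0.15,0,0],[0,0,-0.1,0,0],[0,0,0,0,0],[0,0,0,0,0]]]'
```

```text
clock: 10.95
tool_pos: [0.5768, -0.2123, 0.0663]
orientation: [180.0, -0.0, -102.6]
force: [0.6, 0.6, 0.2]
opening: 0.0003
gripper_force: 0.0
clock: 11.62
tool_pos: [0.5768, -0.2123, 0.0663]
orientation: [180.0, 0.0, -102.6]
force: [1.2, -0.5, -0.8]
opening: 0.0005
gripper_force: 0.0
clock: 12.28
tool_pos: [0.5768, -0.2123, 0.0664]
orientation: [-180.0, -0.0, -102.6]
force: [-1.0, 0.6, -0.2]
opening: 0.0002
gripper_force: 0.0
clock: 12.62
tool_pos: [0.5768, -0.2123, 0.0664]
orientation: [180.0, 0.0, -102.6]
force: [0.3, 0.0, -0.2]
opening: 0.0005
gripper_force: 0.0
clock: 13.28
tool_pos: [0.5774, -0.2123, 0.2187]
orientation: [-179.8, 0.0, -102.6]
force: [-0.4, 0.4, -0.3]
opening: 0.0003
gripper_force: 0.0
```

```bash

python3 -m creep '[[[-0.163,0.0467,0,0,0],[-0.163,0.0467,0,0,0],[-0.163,0.0467,0,0,0],[-0.163,0.0467,0,0,0],[-0.163,0.0467,0,0,0],[-0.163,0.0467,0,0,0]]]'
python3 -m creep '[[[-0.163,0.0467,0,0,0],[-0.163,0.0467,0,0,0],[-0.163,0.0467,0,0,0],[-0.163,0.0467,0,0,0],[-0.163,0.0467,0,0,0],[-0.163,0.0467,0,0,0],[0,0,0,0,0],[0,0,0,0,0]]]'
python3 -m creep '[[[0,0,0,0,0],[0,0,0,0,0]]]'
```

```text
clock: 13.78
tool_pos: [0.5636, -0.0078, 0.2155]
orientation: [179.9, -0.0, -102.6]
force: [1.0, 0.8, 0.0]
opening: 0.0004
gripper_force: 0.0
clock: 14.45
tool_pos: [0.5516, 0.1954, 0.2151]
orientation: [179.9, -0.1, -102.4]
force: [0.1, -0.9, -0.3]
opening: 0.0004
gripper_force: 0.0
clock: 14.62
tool_pos: [0.5522, 0.193, 0.2158]
orientation: [180.0, -0.1, -102.6]
force: [-0.0, -0.1, 0.7]
opening: 0.0008
gripper_force: 0.0
```

```bash

python3 -m creep '[[[0,0,0.15,0,0],[0,0,0.15,0,0],[0,0,0.15,0,0],[0,0,0.1,0,0],[0,0,0.06,0,0],[0,0,0.04,0,0],[0,0,0,0,0],[0,0,0,0,0]]]'
python3 -m creep '[[[0,0,0,0,0],[0,0,0,0,0]]]'
python3 - <<'E'
from h import *
p=snapshot("scene"); q=snapshot("top")
a=cv2.resize(p["frame"][180:310,320:530],(400,248)); b=cv2.resize(q["frame"][110:240,150:360],(400,248))
cv2.imwrite("pics/d.png",np.hstack([a,b])[:,:,::-1])
E
```

```text
clock: 15.28
tool_pos: [0.5528, 0.1933, 0.0866]
orientation: [-180.0, -0.0, -102.6]
force: [0.2, 0.0, 1.4]
opening: 0.0005
gripper_force: 0.0
clock: 15.45
tool_pos: [0.5531, 0.1941, 0.0876]
orientation: [-179.9, 0.1, -102.6]
force: [0.6, -0.6, 0.4]
opening: 0.0001
gripper_force: 0.0
```

View pics/d.png

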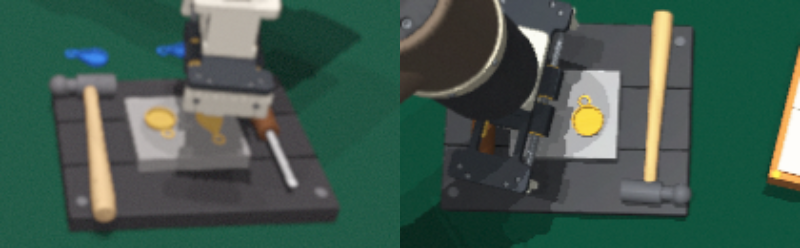

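The teardrop mount, at crop pixel (210,125), lies under the hand untouched, and the round mount is clear of it. I hold, then draw back.

```bash

python3 -m creep '[[[0,0,0,0,0],[0,0,0,0,0],[0,0,0,0,0],[0,0,0,0,0],[0,0,0,0,0],[0,0,0,0,0],[0,0,0,0,0],[0,0,0,0,0]]]'
python3 -m creep '[[[0,0,0,0,0],[0,0,0,0,0],[0,0,0,0,0],[0,0,0,0,0],[0,0,0,0,0],[0,0,0,0,0],[0,0,0,0,0],[0,0,0,0,0]]]'
python3 -m creep '[[[0,0,0,0,0],[0,0,0,0,0],[0,0,0,0,0],[0,0,0,0,0],[0,0,0,0,0],[0,0,0,0,0],[0,0,0,0,0],[0,0,0,0,0]]]'
python3 -m creep '[[[0,0,0,0,0],[0,0,0,0,0],[0,0,0,0,0],[0,0,0,0,0]]]'
python3 -m creep '[[[0,0,-0.05,0,0],[0,0,-0.15,0,0],[0,0,-0.15,0,0],[0,0,-0.15,0,0],[0,0,-0.15,0,0],[0,0,-0.15,0,0],[0,0,-0.1,0,0],[0,0,0,0,0]]]'
python3 -m creep '[[[-0.15,0.08,0,0,0],[-0.15,0.08,0,0,0],[-0.15,0.08,0,0,0],[-0.15,0.08,0,0,0],[-0.15,0.08,0,0,0],[-0.15,0.08,0,0,0],[-0.15,0.08,0,0,0],[-0.15,0.08,0,0,0]]]'
python3 -m creep '[[[0,0,0,0,0],[0,0,0,0,0],[0,0,0,0,0],[0,0,0,0,0]]]'
python3 - <<'E'
from h import *
q=snapshot("top"); save(q,"e.png")
E
```

```text
clock: 16.22
tool_pos: [0.5525, 0.1939, 0.0863]
orientation: [180.0, -0.0, -102.6]
force: [-0.1, -0.3, -0.5]
opening: 0.0003
gripper_force: 0.0
clock: 16.88
tool_pos: [0.5525, 0.1939, 0.0864]
orientation: [-180.0, 0.0, -102.6]
force: [0.3, 0.9, -0.2]
opening: 0.0007
gripper_force: 0.0
clock: 17.55
tool_pos: [0.5525, 0.1939, 0.0864]
orientation: [180.0, 0.0, -102.6]
force: [0.5, -0.4, -0.2]
opening: 0.0003
gripper_force: 0.0
clock: 17.88
tool_pos: [0.5525, 0.1939, 0.0864]
orientation: [180.0, 0.0, -102.6]
force: [0.2, -0.6, -0.4]
opening: 0.0006
gripper_force: 0.0
clock: 18.55
tool_pos: [0.5544, 0.1946, 0.2727]
orientation: [-179.6, 0.3, -102.5]
force: [1.5, 0.5, -0.5]
opening: 0.0007
gripper_force: 0.0
clock: 19.22
tool_pos: [0.4788, 0.4574, 0.2668]
orientation: [-180.0, 0.0, -102.6]
force: [1.1, -0.1, 0.1]
opening: 0.0005
gripper_force: 0.0
clock: 19.55
tool_pos: [0.4799, 0.4552, 0.2666]
orientation: [-180.0, -0.0, -102.6]
force: [0.9, 0.2, 0.2]
opening: 0.0005
gripper_force: 0.0
```

View pics/e.png

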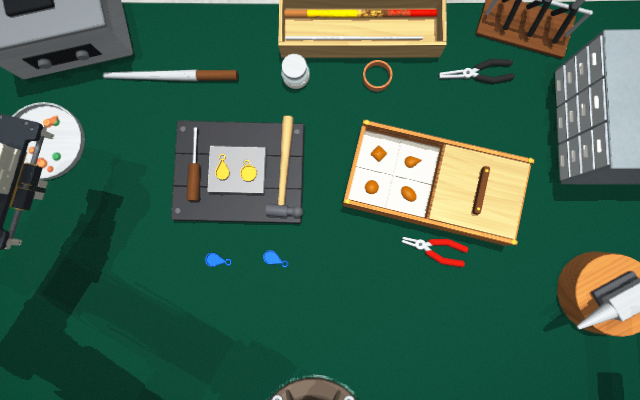

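The lid is open at (482,190), the stones, mounts and tools are undisturbed, and the hand is well clear.

```bash
python3 -c "from plant import workorder; print(workorder.close_job())"
```

```text
the job is handed in; nothing more can be done
None
```

The job is handed in at about 20 s: the lid was pushed open to its stop, the teardrop stone and then the brass teardrop mount were each pointed at for over two seconds from about 15 mm, and the hand was drawn back clear; the last picture shows everything else undisturbed, though the hand-in gave no verdict.

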